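# Rack the standard resistors onto the temperature-controlled plate

### The job

Move the row of four standard resistors from the white carrying rack onto the temperature-controlled plate, each into the well whose collar has the colour of its top plate, so that the new row follows the order of the collars. They are shock-sensitive: keep them upright, let go of each one only when its foot is down inside its well, leave them all standing there at rest, and do not disturb the memory stick or the screwdriver on the bench.

Things in the scene. Friction and masses are not known exactly. Their poses are not given: they have to be found in the camera images.
- res_red_center (a point): The red standard resistor: upright steel can, diameter 42, 75 mm tall, red band and red top plate, four brass posts on top (96 mm tall in all, 0.19 to 0.29 kg). Point: on its axis, half-way up, 48 mm above its underside; z up. The row starts in the white rack: block 96 x 330 x 26 mm, recesses 54 mm wide, 14 mm deep, 80 mm apart, any order.
- res_yellow_center (a point): The yellow standard resistor: upright steel can, diameter 42, 75 mm tall, yellow band and yellow top plate, four brass posts on top (96 mm tall in all, 0.19 to 0.29 kg). Point: on its axis, half-way up, 48 mm above its underside; z up. It starts in one of four places, in any order, of the white carrying rack.
- res_green_center (a point): The green standard resistor: upright steel can, diameter 42, 75 mm tall, green band and green top plate, four brass posts on top (96 mm tall in all, 0.19 to 0.29 kg). Point: on its axis, half-way up, 48 mm above its underside; z up. It starts in one of four places, in any order, of the white carrying rack.
- res_blue_center (a point): The blue standard resistor: upright steel can, diameter 42, 75 mm tall, blue band and blue top plate, four brass posts on top (96 mm tall in all, 0.19 to 0.29 kg). Point: on its axis, half-way up, 48 mm above its underside; z up. It starts in one of four places, in any order, of the white carrying rack.
- well_red: The well with the red collar: fixed round cup, 72 mm outside, mouth 54 mm, 14 mm deep. Origin: centre of its underside; its floor is 6 mm and its rim 20 mm above that, z up; a seated resistor's point is 54 mm above it. The four stand 80 mm apart along their own y axis, in any order, on the dark temperature-controlled plate.
- well_yellow: The well with the yellow collar: fixed round cup, 72 mm outside, mouth 54 mm, 14 mm deep. Origin: centre of its underside; its floor is 6 mm and its rim 20 mm above that, z up; a seated resistor's point is 54 mm above it. The dark plate under the row is 104 x 410 mm, its top 36 mm above the bench; at its +y end is a flat display.
- well_green: The well with the green collar: fixed round cup, 72 mm outside, mouth 54 mm, 14 mm deep. Origin: centre of its underside; its floor is 6 mm and its rim 20 mm above that, z up; a seated resistor's point is 54 mm above it. One of four in a row on the dark plate, in any order.
- well_blue: The well with the blue collar: fixed round cup, 72 mm outside, mouth 54 mm, 14 mm deep. Origin: centre of its underside; its floor is 6 mm and its rim 20 mm above that, z up; a seated resistor's point is 54 mm above it. One of four in a row on the dark plate, in any order.
- usb_center (a point): Bystander: a red memory stick with an aluminium swivel cover, 57 mm by 20 mm by 11 mm, lying loose on the bench beside the racks. This point is at its middle; x along its length.
- driver_grip (a point): Bystander: a screwdriver 150 mm long lying loose on the bench beside the racks. This point is at the middle of its handle; x along its length, towards the tip.

How it is judged:
At the end, for the whole second after the job is handed in: All four resistors stand at rest in the wells of their own colour: centre point within 10 mm of the well's axis and 48 to 59 mm above the well's origin (54 mm when seated), tilted less than 0.12 rad (horizontal distance between res_red_center and well_red below 0.01 m and z of res_red_center in the frame of well_red between 0.048 and 0.059 m and angle between each of res_red_center, res_yellow_center, res_green_center, res_blue_center's own z axis and vertical below 0.12 rad and linear speed of each of res_red, res_yellow, res_green, res_blue below 0.02 m/s and angular speed of each of res_red, res_yellow, res_green, res_blue below 0.2 rad/s and horizontal distance between res_yellow_center and well_yellow below 0.01 m and z of res_yellow_center in the frame of well_yellow between 0.048 and 0.059 m and horizontal distance between res_green_center and well_green below 0.01 m and z of res_green_center in the frame of well_green between 0.048 and 0.059 m and horizontal distance between res_blue_center and well_blue below 0.01 m and z of res_blue_center in the frame of well_blue between 0.048 and 0.059 m); the robot touches nothing.
It fails at once if a resistor is let go over its well before its foot is inside the mouth (more than 16 mm above the well floor) ((contact force between res_red and the fingers below 0.02 N and contact force between res_red and anything else below 0.02 N and horizontal distance between res_red_center and well_red below 0.036 m and z of res_red_center in the frame of well_red above 0.07 m) or (contact force between res_yellow and the fingers below 0.02 N and contact force between res_yellow and anything else below 0.02 N and horizontal distance between res_yellow_center and well_yellow below 0.036 m and z of res_yellow_center in the frame of well_yellow above 0.07 m) or (contact force between res_green and the fingers below 0.02 N and contact force between res_green and anything else below 0.02 N and horizontal distance between res_green_center and well_green below 0.036 m and z of res_green_center in the frame of well_green above 0.07 m) or (contact force between res_blue and the fingers below 0.02 N and contact force between res_blue and anything else below 0.02 N and horizontal distance between res_blue_center and well_blue below 0.036 m and z of res_blue_center in the frame of well_blue above 0.07 m)).
It fails at once if a resistor is tipped by more than 0.6 rad (angle between any of res_red_center, res_yellow_center, res_green_center, res_blue_center's own z axis and vertical above 0.6 rad).
It fails at once if the memory stick or the screwdriver is moved more than 30 mm (distance of any of usb_center, driver_grip from where it was at the start of the episode above 0.03 m).
It also fails if it takes over 112 s, if anything falls off the work surface, if the arm or the gripper's body presses on something with over 40 N, if the wrist force passes 120 N, or if a joint passes its speed limit or range.

### The arm

A 6-joint arm with a two-finger parallel gripper is mounted at the origin on the work surface. World frame = base frame: x ahead of the robot, y to its left, z up, the work surface at z = 0. Lengths are in m, angles in rad, forces in N, time in s.
With the tool pointing down it reaches from about 0.225 to 0.875 m from the base axis. Payload 3.4 kg.
Tool frame: the origin (TCP) lies midway between the tips of the shut fingers; the grasp point (between the pads) lies 19 mm behind it; z points along the fingers, y is the line along which they close (so a half turn about z gives the same grasp; the last joint's range is limited). The gripper opens to 85 mm and grips with 20 to 120 N. Pads are 22 mm wide; open, the fingers measure 114 mm over their backs; the gripper's body (76 mm by 85 mm) begins 54 mm behind the grasp point. The pads swing forward as they close: fully open they stand 13 mm farther back than shut.
Start: joints at [1.064, 0.276, 1.505, -0, 1.361, -0.121], TCP at [0.216, 0.533, 0.193] pointing down, gripper open.
Joint ranges: [-2.89, 2.89], [-0.75, 2.08], [0.22, 2.7], [-1.18, 4.32], [0.11, 2.71], [-2.7, 2.7]. Speed limits (rad/s): [2.57, 2.57, 3.14, 3.14, 3.14, 3.14].

### API

Orientations are given as a rotation vector (axis times angle).
In Python, from cell import get_obs, get_image, sign_off gives the robot as it stands. The module is installed in compiled form; this text tells all that it offers.
- The arm moves only by the tool apply_moves, never from a script. Its argument "moves" is a list of rows, each a list of 3 entries, a list of its own where there are three numbers: the closure, from -1 (fully open) to 1 (shut), then the shift along the tool's x, y, z in m, then the turn, a rotation vector about the tool's x, y, z in rad. A call has 1 to 5 rows; each row is the pose to reach, as a shift and turn from the pose commanded when the call began, along the tool's axes at that moment; what a row does not reach only later rows make up. A row lasts 1/10 s, in which the tool goes at most 50 mm and 8.59 degrees, less where a joint would pass 70% of its speed; a pose out of reach is approached as far as the arm can. A call with a gripper value outside its range is refused whole. The fingers move at their own pace and stop on an object; "force" is the grip in N (left out, the last holds). Time passes only in rows, so rows that repeat a pose let the fingers close. It gives the time, the measured TCP pose, the force, the opening and the grip force at its end, in the units of the state.
- get_obs(): the state, without advancing time (a new reading comes with each control period).
- get_image(name): name is "side" or "top" or "wrist"; returns a dict with "color" (420x560x3 uint8, red, green, blue), "z_map" (420x560 float32, m along the optical axis (not along the pixel's ray), 0 where there is no reading), "K" (3x3 intrinsics, pixels), "dist" ([k1, k2, p1, p2, k3] as OpenCV has them; the pictures are not rectified), "cam_to_world" (4x4, takes a point from camera to world coordinates). Camera axes: x right, y up, looking along -z (the intrinsics and any distortion apply to the point x, -y, -z); pixel columns grow to the right and rows downward; lengths in m; the calibration is good to about 2 mm. A picture is of the moment at which its call begins.
- sign_off(): hands the job in; it is judged then, once.
The state is a dict: "t": time; "joint_positions": joint angles; "joint_vel": joint speeds; "tau": joint torques, N m; "ee_pos": TCP position; "eef_rot": TCP orientation; "wrist_force": force on the tool from outside, world axes, zero at the start; "moment": the same for the moment, N m; "finger_gap": opening from 0.0 (shut) to 1.0 (fully open); "finger_force": force on a finger pad.
Only numpy, scipy, OpenCV 4.12 (cv2) and the standard library are available. Lean on these libraries where they do the work, as an engineer would, in place of code of your own. Each camera call takes 0.05 s, during which the arm holds its last target. There are 200 camera calls.

## Working session

There is one attempt and no reset: what is moved stays moved. The work goes in short steps, Python scripts to look and compute and a tool call to move; the robot and the scene stay as the last step left them, time stands still between calls to the robot, and variables do not carry over. Pictures are saved under pics/ and viewed, at most 14 in all, crops included, and the job is handed in when it is done.

Besides the shell and the picture viewer there is one more tool, called after "Emit:" as a command line: name --argument value ..., lists and objects as JSON in quotes. apply_moves: Moves the arm, as the interface text tells. Its arguments: {"type":"object","properties":{"moves":{"type":"array"},"force":{"type":"number"}},"required":["moves"]}

```bash
mkdir -p pics
cat > h.py <<'E'
import numpy as np, cv2
from cell import get_obs, get_image
from scipy.spatial.transform import Rotation as R
def ray(im,uv,z):
    """pixels -> world points on plane z"""
    p=cv2.undistortPoints(np.float64(uv).reshape(-1,1,2),im["K"],np.float64(im["dist"])).reshape(-1,2)
    d=np.c_[p[:,0],-p[:,1],-np.ones(len(p))]@im["cam_to_world"][:3,:3].T
    o=im["cam_to_world"][:3,3]
    return o+d*((z-o[2])/d[:,2])[:,None]
def save(im,n): cv2.imwrite(f"pics/{n}.png",cv2.cvtColor(im["color"],cv2.COLOR_RGB2BGR))
E
python3 - <<'E'
from h import *
o=get_obs(); print(o)
a=get_image("top"); b=get_image("side"); 
for i in(a,b): print(i["cam_to_world"].round(3).tolist(), i["K"].round(1).tolist(), i["dist"])
save({"color":a["color"]},"top0"); save(b,"side0")
E
```

```text
{'t': 0.0, 'joint_positions': array([ 1.06402170e+00,  2.76567334e-01,  1.50618043e+00, -7.54368801e-06,
        1.36069504e+00, -1.21010701e-01]), 'joint_vel': array([-2.95845729e-04, -6.04525912e-04,  1.15874368e-05, -3.29495288e-04,
       -4.94039656e-04, -1.18180056e-03]), 'tau': array([-6.35055549e-04, -4.16771615e+01, -2.45801622e+01,  1.07629189e-04,
        1.11220303e-02,  5.28982673e-05]), 'ee_pos': array([0.21606198, 0.53218903, 0.19233671]), 'eef_rot': array([-6.02095439e-01, -3.08278006e+00,  2.76728096e-03]), 'wrist_force': array([ 0.56372345,  0.14562691, -0.05691893]), 'moment': array([ 0.03321581, -0.02444394,  0.02123394]), 'finger_force': 0.0, 'finger_gap': 1.001027317972725}
[[-0.002, 0.976, -0.218, 0.334], [-1.0, -0.002, -0.002, -0.008], [-0.002, 0.218, 0.976, 1.137], [0.0, 0.0, 0.0, 1.0]] [[441.1, 0.0, 281.5], [0.0, 441.1, 216.4], [0.0, 0.0, 1.0]] [-0.10561347  0.          0.          0.          0.        ]
[[0.876, 0.369, -0.31, 0.22], [-0.482, 0.659, -0.577, -0.631], [-0.008, 0.655, 0.755, 0.876], [0.0, 0.0, 0.0, 1.0]] [[474.6, 0.0, 283.0], [0.0, 474.6, 204.3], [0.0, 0.0, 1.0]] [-0.10797976  0.          0.          0.          0.        ]
```

View pics/top0.png

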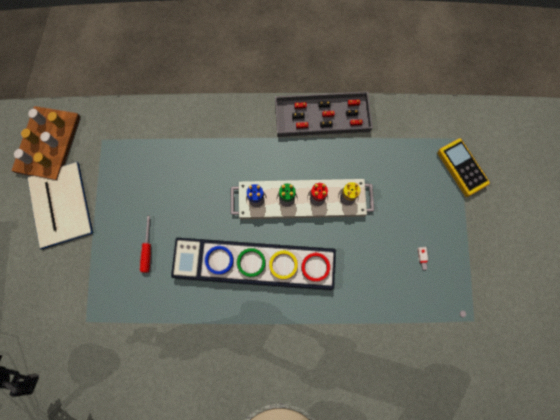

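View pics/side0.png

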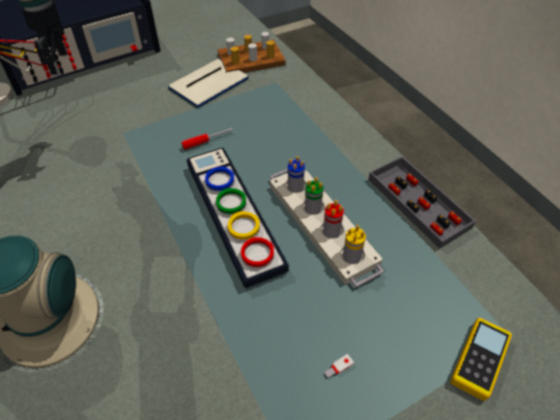

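The top view shows the rack with blue, green, red and yellow cans at about (256,194), (288,192), (319,192) and (351,190). The collars, blue, green, yellow and red, are at about (219,262), (251,263), (284,265) and (316,267). The screwdriver is at (146,258) and the memory stick at (423,257). The side view shows the same order and layout.

```bash
cat >> h.py <<'E'
HUE=dict(red=(172,8),yellow=(20,34),green=(45,85),blue=(100,130))
def mask(im,c,s=120,v=50):
    h=cv2.cvtColor(im["color"],cv2.COLOR_RGB2HSV); H=h[...,0]; lo,hi=HUE[c]
    m=((H>=lo)&(H<=hi)) if lo<hi else ((H>=lo)|(H<=hi))
    return (m&(h[...,1]>s)&(h[...,2]>v)).astype(np.uint8)
def pts(im):
    """world xyz of every pixel from the depth map"""
    v,u=np.mgrid[:420,:560]
    p=cv2.undistortPoints(np.stack([u,v],-1).reshape(-1,1,2).astype(float),im["K"],np.float64(im["dist"])).reshape(420,560,2)
    z=im["z_map"]; P=np.stack([p[...,0]*z,-p[...,1]*z,-z],-1)
    return P@im["cam_to_world"][:3,:3].T+im["cam_to_world"][:3,3]
def circ(uvw):
    x,y=uvw[:,0],uvw[:,1]; A=np.c_[2*x,2*y,np.ones(len(x))]
    s=np.linalg.lstsq(A,x*x+y*y,rcond=None)[0]; return s[:2],np.sqrt(s[2]+s[:2]@s[:2])
E
python3 - <<'E'
from h import *
for n in("top","side"):
    im=get_image(n); P=pts(im)
    for c in HUE:
        k,l,st,ce=cv2.connectedComponentsWithStats(mask(im,c))
        for i in range(1,k):
            if st[i,4]<40: continue
            q=P[l==i]; zz=np.percentile(q[:,2],[10,50,90]).round(3)
            ct=max(cv2.findContours((l==i).astype(np.uint8),0,1)[0],key=len).reshape(-1,2)
            w=ray(im,ct,0.056); w2=ray(im,ct,0.087)
            print(n,c,st[i,4],ce[i].round(),zz,"z56",[x.round(4) for x in cv2.minEnclosingCircle(w[:,:2].astype(np.float32)*1.0)[0:1]],circ(w)[0].round(4),circ(w)[1].round(4),"z87",circ(w2)[0].round(4),circ(w2)[1].round(4))
E
```

```text
Traceback (most recent call last):
AttributeError: 'tuple' object has no attribute 'round'. Did you mean: 'count'?
```

Run:
```python
from h import *
for n in("top","side"):
    im=get_image(n); P=pts(im)
    for c in HUE:
        k,l,st,ce=cv2.connectedComponentsWithStats(mask(im,c))
        for i in range(1,k):
            if st[i,4]<40: continue
            q=P[l==i]; zz=np.percentile(q[:,2],[10,50,90]).round(3)
            if not (0.25<q[:,0].mean()<0.7 and abs(q[:,1].mean())<.4): continue
            ct=max(cv2.findContours((l==i).astype(np.uint8),0,1)[0],key=len).reshape(-1,2)
            w=ray(im,ct,0.056); w2=ray(im,ct,0.087)
            print(n,c,st[i,4],ce[i].round(),zz,"z56",circ(w)[0].round(4),circ(w)[1].round(4),"z87",circ(w2)[0].round(4),circ(w2)[1].round(4))
```

```text
top red 209 [319. 192.] [0.083 0.092 0.095] z56 [ 0.6391 -0.1017] 0.021 z87 [ 0.6304 -0.099 ] 0.0204
top red 286 [145. 258.] [0.012 0.023 0.027] z56 [0.4713 0.334 ] 0.0262 z87 [0.4673 0.3242] 0.0254
top red 302 [315. 267.] [0.053 0.056 0.058] z56 [ 0.449 -0.089] 0.0346 z87 [ 0.4457 -0.0867] 0.0336
top yellow 238 [351. 190.] [0.088 0.093 0.105] z56 [ 0.6433 -0.1838] 0.0216 z87 [ 0.6344 -0.1788] 0.021
top yellow 320 [283. 264.] [0.052 0.055 0.059] z56 [ 0.4547 -0.0096] 0.0349 z87 [ 0.4512 -0.0096] 0.0339
top green 162 [287. 192.] [0.089 0.092 0.095] z56 [ 0.6383 -0.0195] 0.019 z87 [ 0.6296 -0.0192] 0.0184
top green 215 [251. 262.] [0.053 0.056 0.059] z56 [0.4605 0.0698] 0.0334 z87 [0.4568 0.0675] 0.0324
top blue 169 [255. 193.] [0.087 0.092 0.095] z56 [0.6356 0.0624] 0.0195 z87 [0.627  0.0604] 0.0189
top blue 245 [219. 260.] [0.053 0.056 0.058] z56 [0.4665 0.1492] 0.0338 z87 [0.4627 0.1447] 0.0329
side red 252 [195. 141.] [0.009 0.02  0.026] z56 [0.462  0.2983] 0.0282 z87 [0.4529 0.2632] 0.0271
side red 241 [333. 213.] [0.073 0.09  0.093] z56 [ 0.644  -0.0831] 0.0228 z87 [ 0.628  -0.1038] 0.022
side red 457 [257. 251.] [0.047 0.053 0.056] z56 [ 0.4466 -0.093 ] 0.0365 z87 [ 0.438  -0.1133] 0.0351
side yellow 460 [243. 224.] [0.042 0.053 0.056] z56 [ 0.4523 -0.0128] 0.0375 z87 [ 0.4435 -0.0362] 0.0361
side yellow 348 [355. 237.] [0.076 0.091 0.104] z56 [ 0.6472 -0.1642] 0.0261 z87 [ 0.631  -0.1818] 0.0251
side green 136 [314. 188.] [0.089 0.091 0.093] z56 [0.6462 0.0053] 0.0185 z87 [ 0.63   -0.0188] 0.0178
side green 299 [230. 200.] [0.048 0.054 0.056] z56 [0.4576 0.0661] 0.0356 z87 [0.4486 0.0397] 0.0343
side blue 133 [296. 167.] [0.088 0.091 0.093] z56 [0.644  0.0882] 0.0193 z87 [0.628 0.061] 0.0185
side blue 328 [219. 178.] [0.046 0.053 0.056] z56 [0.4638 0.1453] 0.037 z87 [0.4546 0.1159] 0.0356
```

Emit:
apply_moves --moves '[[-1,[-0.032,-0.023,-0.01],[0,0,0.14]],[-1,[-0.065,-0.047,-0.02],[0,0,0.28]],[-1,[-0.097,-0.07,-0.03],[0,0,0.42]],[-1,[-0.13,-0.094,-0.04],[0,0,0.56]],[-1,[-0.162,-0.117,-0.05],[0,0,0.7]]]'

```text
t: 0.75
ee_pos: [0.323, 0.3619, 0.2436]
eef_rot: [1.63, 2.685, 0.0]
wrist_force: [1.1, 0.1, 0.4]
finger_gap: 1.003
finger_force: 0.0
```

```bash
cat >> h.py <<'E'
def go(x,y,z,yaw=0.0):
    """shift and turn in tool axes to a tool-down pose whose y axis has this yaw"""
    o=get_obs(); T=R.from_rotvec(o["eef_rot"])
    D=R.from_matrix(np.array([[-np.sin(yaw),np.cos(yaw),0],[np.cos(yaw),np.sin(yaw),0],[0,0,-1]]).T)
    print("t",round(o["t"],2),"at",o["ee_pos"].round(4),"gap",round(o["finger_gap"],3),"shift",(T.inv().apply(np.array([x,y,z])-o["ee_pos"])).round(4),"turn",(T.inv()*D).as_rotvec().round(4))
E
python3 -c "
from h import *
D=R.from_matrix(np.array([[0,1,0],[1,0,0],[0,0,-1]])).as_matrix();print(D)
go(0.50,-0.05,0.27)"
```

```text
[[ 0.  1.  0.]
 [ 1.  0.  0.]
 [ 0.  0. -1.]]
t 0.75 at [0.323  0.3619 0.2436] gap 1.003 shift [-0.4471 -0.033  -0.0264] turn [2.000e-04 1.000e-04 4.796e-01]
```

Emit:
apply_moves --moves '[[-1,[-0.045,-0.003,-0.003],[0,0,0.1]],[-1,[-0.09,-0.007,-0.005],[0,0,0.2]],[-1,[-0.135,-0.01,-0.008],[0,0,0.3]],[-1,[-0.18,-0.013,-0.01],[0,0,0.4]],[-1,[-0.225,-0.016,-0.013],[0,0,0.48]]]'

```text
t: 1.25
ee_pos: [0.4134, 0.1552, 0.2564]
eef_rot: [2.22, 2.223, 0.001]
wrist_force: [0.9, -0.1, 0.1]
finger_gap: 1.001
finger_force: 0.0
```

```bash
python3 -c "
from h import *
go(0.50,-0.05,0.27)"
```

```text
t 1.25 at [0.4134 0.1552 0.2564] gap 1.001 shift [-0.2053  0.0862 -0.0136] turn [ 0.0005 -0.0002  0.0016]
```

Emit:
apply_moves --moves '[[-1,[-0.04,0.02,-0.01],[0,0,0]],[-1,[-0.08,0.04,-0.02],[0,0,0]],[-1,[-0.12,0.06,-0.03],[0,0,0]],[-1,[-0.16,0.08,-0.04],[0,0,0]],[-1,[-0.18,0.086,-0.045],[0,0,0]]]'

```text
t: 1.75
ee_pos: [0.5021, -0.0262, 0.3016]
eef_rot: [2.218, 2.222, 0.0]
wrist_force: [-1.4, 0.8, -0.3]
finger_gap: 0.998
finger_force: 0.0
```

Run:
```python
from h import *
go(0.60,-0.18,0.2)
im=get_image("wrist"); save(im,"w1"); print(im["cam_to_world"].round(3).tolist(),im["K"][0,0])
```

```text
t 1.75 at [ 0.5021 -0.0262  0.3016] gap 0.998 shift [-0.1538  0.0974  0.102 ] turn [0.0018 0.0016 0.002 ]
[[1.0, -0.003, -0.001, 0.501], [0.003, 0.945, 0.327, 0.058], [0.0, -0.327, 0.945, 0.481], [0.0, 0.0, 0.0, 1.0]] 346.88674528858223
```

View pics/w1.png

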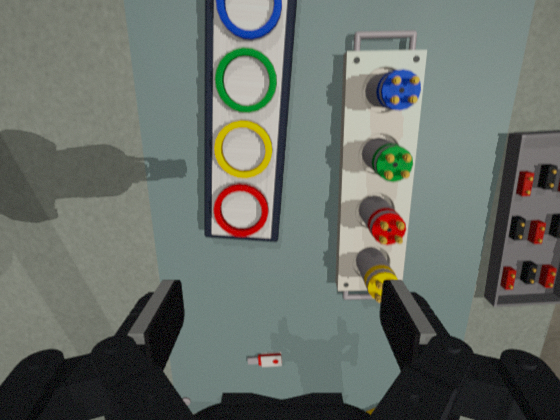

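The wrist view shows collars at about (249,8) blue, (246,80) green, (243,150) yellow and (241,210) red. The can tops are at (400,90) blue, (393,163) green, (387,226) red and (380,280) yellow, the last partly hidden by a finger.

```bash
cat >> h.py <<'E'
def blobs(im,zs,amin=200):
    """colour, kind (well/res), enclosing-circle centre and radius in world at the right height"""
    P=pts(im); out=[]
    for c in HUE:
        k,l,st,ce=cv2.connectedComponentsWithStats(cv2.morphologyEx(mask(im,c),cv2.MORPH_CLOSE,np.ones((5,5))))
        for i in range(1,k):
            if st[i,4]<amin: continue
            zm=np.median(P[l==i][:,2]); 
            for n,z in zs.items():
                if abs(zm-z)<.012:
                    ct=max(cv2.findContours((l==i).astype(np.uint8),0,1)[0],key=len)
                    w=ray(im,cv2.convexHull(ct).reshape(-1,2),z)
                    C,r=cv2.minEnclosingCircle((w[:,:2]*1000).astype(np.float32)); f,fr=circ(w)
                    out.append((c,n)); print(c,n,st[i,4],ce[i].round(),"z",zm.round(4),"enc",np.round(C,1),round(r,1),"fit",(f*1000).round(1),(fr*1000).round(1))
E
python3 - <<'E'
from h import *
im=get_image("wrist"); print(im["cam_to_world"][:3,3]); blobs(im,dict(well=.056,res=.091))
im=get_image("top"); blobs(im,dict(well=.056,res=.091),100)
E
```

```text
[0.50184891 0.05669191 0.48133717]
red well 1112 [240. 207.] z 0.0546 enc [448.7 -87.6] 37.0 fit [448.3 -87.1] 35.9
red res 865 [385. 221.] z 0.0904 enc [627.8 -94.7] 24.9 fit [628.6 -94.1] 23.5
yellow well 1235 [241. 145.] z 0.0549 enc [454.1  -8.2] 35.7 fit [454.   -8.2] 35.4
yellow res 764 [378. 277.] z 0.0906 enc [ 628.7 -173.2] 27.1 fit [ 628.7 -172.2] 24.4
green well 1284 [243.  75.] z 0.0552 enc [459.6  70.7] 35.0 fit [459.6  70.7] 34.7
green res 953 [390. 158.] z 0.0909 enc [626.4 -17. ] 23.5 fit [626.2 -16.7] 22.0
blue well 762 [248.  19.] z 0.0551 enc [465.7 147. ] 34.9 fit [465.8 149.1] 34.9
blue res 1154 [396.  85.] z 0.0909 enc [624.9  61.6] 23.1 fit [624.9  61.1] 21.8
red well 163 [308. 265.] z 0.0557 enc [449.6 -86.9] 35.9 fit [448.9 -88.7] 35.1
yellow res 155 [353. 191.] z 0.0929 enc [ 630.4 -183.9] 22.3 fit [ 631.4 -182.3] 19.3
yellow well 289 [282. 266.] z 0.0555 enc [454.9  -9.9] 36.2 fit [454.8  -9.7] 35.7
green well 226 [251. 262.] z 0.0556 enc [460.6  70.6] 35.5 fit [460.6  70.4] 34.4
blue res 141 [257. 194.] z 0.0921 enc [627.8  57.4] 22.2 fit [626.3  56.8] 18.6
blue well 112 [210. 257.] z 0.0556 enc [468.7 155.7] 33.2 fit [466.9 151.8] 32.6
```

Emit:
apply_moves --moves '[[-1,[-0.035,0.03,0.02],[0,0,0]],[-1,[-0.07,0.06,0.04],[0,0,0]],[-1,[-0.105,0.09,0.06],[0,0,0]],[-1,[-0.14,0.12,0.08],[0,0,0]],[-1,[-0.153,0.129,0.1],[0,0,0]]]'

```text
t: 2.4
ee_pos: [0.6321, -0.1765, 0.1992]
eef_rot: [2.216, 2.226, 0.0]
wrist_force: [-0.4, -0.5, 0.2]
finger_gap: 1.0
finger_force: 0.0
```

Run:
```python
from h import *
get_image("side")
go(0.631,-0.18,0.045)
im=get_image("wrist"); save(im,"w2"); blobs(im,dict(well=.056,res=.091))
```

```text
t 2.45 at [ 0.6304 -0.1769  0.1948] gap 1.001 shift [-0.0033  0.0014  0.1498] turn [-0.0057 -0.0012  0.004 ]
red well 3184 [74. 84.] z 0.0549 enc [450.2 -88.9] 38.1 fit [450.  -88.9] 36.6
red res 1837 [285.  99.] z 0.0912 enc [631.1 -98.7] 20.8 fit [631.2 -98.8] 20.5
yellow well 1329 [73. 15.] z 0.0549 enc [456.7 -23.8] 35.4 fit [457.1  -6.8] 39.4
yellow res 1994 [286. 195.] z 0.091 enc [ 632.8 -176.4] 23.2 fit [ 632.8 -176.2] 21.9
green res 754 [283.   8.] z 0.0908 enc [630.1 -31.9] 17.2 fit [629.7 -25.1] 18.4
```

View pics/w2.png

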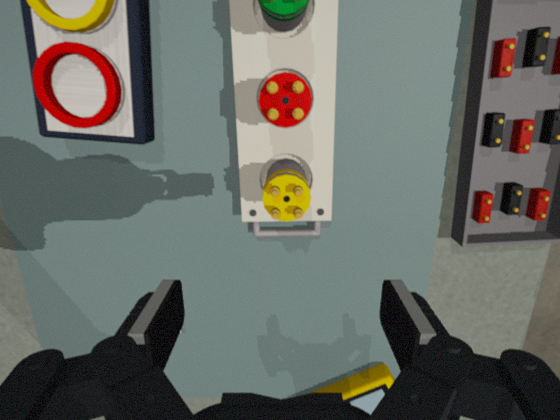

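The wrist view shows the yellow top plate at (287,197), centred between the open fingers, with red at (285,99). I'll descend and grip.

Emit:
apply_moves --moves '[[-1,[-0.001,0.001,0.035],[0,0,0]],[-1,[-0.001,0.001,0.07],[0,0,0]],[-1,[-0.001,0.001,0.105],[0,0,0]],[-1,[-0.001,0.001,0.14],[0,0,0]],[-1,[-0.001,0.001,0.152],[0,0,0]]]'

```text
t: 3.0
ee_pos: [0.6279, -0.1726, 0.0468]
eef_rot: [-2.209, -2.224, 0.003]
wrist_force: [-0.0, -0.0, -0.0]
finger_gap: 1.004
finger_force: 0.0
```

Emit:
apply_moves --moves '[[-1,[0,0,0],[0,0,0]],[0.3,[0,0,0],[0,0,0]],[1,[0,0,0],[0,0,0]],[1,[0,0,0],[0,0,0]],[1,[0,0,0],[0,0,0]]]' --force 40

```text
t: 3.5
ee_pos: [0.6339, -0.1771, 0.0533]
eef_rot: [2.211, 2.222, 0.005]
wrist_force: [-2.8, -0.1, 7.7]
finger_gap: 0.36
finger_force: 43.0
```

Emit:
apply_moves --moves '[[1,[0,0,0],[0,0,0]],[1,[0,0,0],[0,0,0]],[1,[0,0,0],[0,0,0]]]'

```text
t: 3.8
ee_pos: [0.6335, -0.1772, 0.0533]
eef_rot: [2.212, 2.222, 0.005]
wrist_force: [-1.2, 0.6, 10.3]
finger_gap: 0.351
finger_force: 41.8
```

Run:
```python
from h import *
a=get_image("side"); b=get_image("wrist")
c=np.hstack([cv2.resize(a["color"][160:320,270:430],(480,480)),cv2.resize(b["color"][100:420,120:440],(480,480))])[:, :]
save({"color":cv2.resize(c,(800,400))},"w3"); print(get_obs()["ee_pos"],get_obs()["wrist_force"],get_obs()["eef_rot"])
```

```text
[ 0.6335062  -0.17714538  0.05329682] [-0.48133705  0.09014906  9.98051322] [2.21145421 2.22177698 0.00491921]
```

View pics/w3.png

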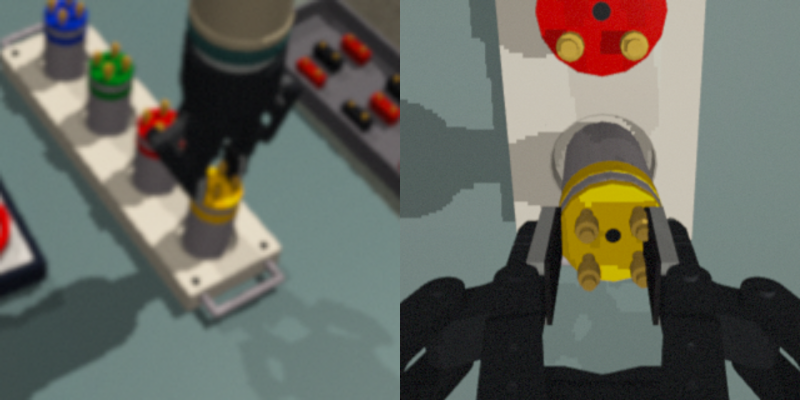

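The left crop (side view) shows the fingers ending near the yellow can's top plate. The right crop (wrist view) shows the pads on either side of the plate at about (550,260) and (655,260) in the crop. The grip looks high, so I'll check the fingertip heights by depth.

Run:
```python
from h import *
a=get_image("side"); P=pts(a); g=a["color"].max(2)
m=(g<60)&(P[...,2]>.03)&(abs(P[...,0]-.633)<.09)&(abs(P[...,1]+.177)<.05)
for x0 in np.arange(.56,.72,.01):
    s=m&(abs(P[...,0]-x0)<.005)
    if s.sum()>5: print("x",round(x0,3),s.sum(),"zmin",np.percentile(P[s][:,2],[2,10,50]).round(3))
b=get_image("wrist"); Q=pts(b)
for v in (300,320,340): # rows through the pads
    print(v,[(u,*Q[v,u].round(3)) for u in range(200,370,10)])
```

```text
x 0.56 23 zmin [0.189 0.469 0.472]
x 0.57 139 zmin [0.169 0.18  0.191]
x 0.58 266 zmin [0.155 0.172 0.449]
x 0.59 410 zmin [0.145 0.195 0.259]
x 0.6 513 zmin [0.121 0.147 0.253]
x 0.61 401 zmin [0.108 0.141 0.196]
x 0.62 185 zmin [0.164 0.186 0.244]
x 0.63 119 zmin [0.171 0.216 0.25 ]
x 0.64 138 zmin [0.161 0.17  0.236]
x 0.65 208 zmin [0.102 0.113 0.139]
x 0.66 17 zmin [0.137 0.138 0.161]
x 0.67 38 zmin [0.138 0.143 0.149]
x 0.68 86 zmin [0.147 0.154 0.169]
x 0.69 53 zmin [0.17  0.173 0.187]
x 0.7 6 zmin [0.181 0.183 0.19 ]
300 [(200, np.float64(0.57), np.float64(-0.247), np.float64(-0.0)), (210, np.float64(0.605), np.float64(-0.17), np.float64(0.117)), (220, np.float64(0.609), np.float64(-0.17), np.float64(0.117)), (230, np.float64(0.614), np.float64(-0.165), np.float64(0.123)), (240, np.float64(0.617), np.float64(-0.165), np.float64(0.123)), (250, np.float64(0.618), np.float64(-0.186), np.float64(0.091)), (260, np.float64(0.623), np.float64(-0.186), np.float64(0.092)), (270, np.float64(0.627), np.float64(-0.186), np.float64(0.092)), (280, np.float64(0.632), np.float64(-0.186), np.
[... 2048 characters left out ...]
oat64(0.616), np.float64(-0.285), np.float64(0.0)), (270, np.float64(0.624), np.float64(-0.286), np.float64(-0.001)), (280, np.float64(0.633), np.float64(-0.286), np.float64(-0.001)), (290, np.float64(0.641), np.float64(-0.285), np.float64(-0.0)), (300, np.float64(0.649), np.float64(-0.286), np.float64(-0.001)), (310, np.float64(0.657), np.float64(-0.284), np.float64(0.0)), (320, np.float64(0.648), np.float64(-0.184), np.float64(0.122)), (330, np.float64(0.649), np.float64(-0.174), np.float64(0.134)), (340, np.float64(0.65), np.float64(-0.165), np.float64(0.146)), (350, np.float64(0.653), np.float64(-0.165), np.float64(0.145)), (360, np.float64(0.656), np.float64(-0.164), np.float64(0.146))]
```

Run:
```python
from h import *
a=get_image("side"); b=get_image("wrist")
f=lambda c:cv2.resize(cv2.convertScaleAbs(c,alpha=1.8,beta=20),(400,400),interpolation=cv2.INTER_CUBIC)
save({"color":np.hstack([f(a["color"][190:270,310:390]),f(b["color"][230:370,215:355])])},"w4")
```

```text
(no output)
```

View pics/w4.png

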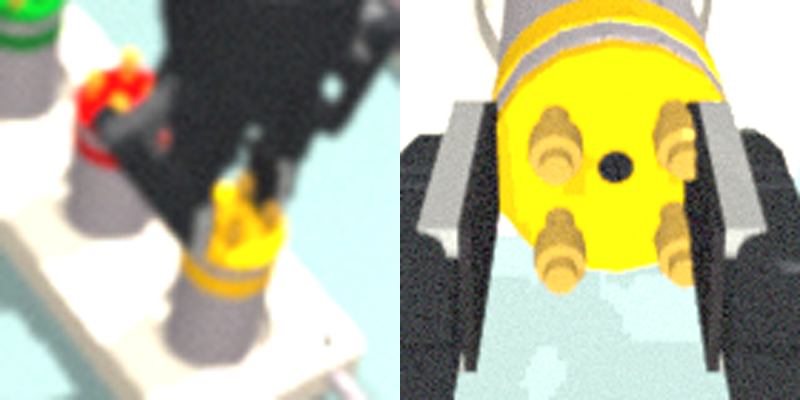

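The zoom shows the pads pinching high: the right pad is over the top plate against the posts and the left one is on the rim. I'll open, back off and check the real fingertip height with the depth map.

Emit:
apply_moves --moves '[[0.2,[0,0,0],[0,0,0]],[-0.3,[0,0,0],[0,0,0]],[-1,[0,0,0],[0,0,0]],[-1,[0,0,0],[0,0,0]],[-1,[0,0,0],[0,0,0]]]'

```text
t: 4.6
ee_pos: [0.6307, -0.176, 0.0489]
eef_rot: [-2.216, -2.227, 0.0]
wrist_force: [0.2, -0.1, 0.2]
finger_gap: 0.995
finger_force: 0.0
```

Emit:
apply_moves --moves '[[-1,[0,0,-0.025],[0,0,0]],[-1,[0,0,-0.06],[0,0,0]],[-1,[0,0,-0.09],[0,0,0]],[-1,[0,0,-0.09],[0,0,0]]]'

```text
t: 5.0
ee_pos: [0.634, -0.1772, 0.1441]
eef_rot: [2.21, 2.221, 0.006]
wrist_force: [0.6, -0.8, 0.4]
finger_gap: 1.003
finger_force: 0.0
```

Run:
```python
from h import *
b=get_image("wrist"); Q=pts(b); o=get_obs(); go(.632,-.178,.045); print(b["cam_to_world"][:3,3],b["cam_to_world"][:3,1:3].round(3).tolist())
blobs(b,dict(res=.091))
m=(Q[...,2]>.11)&(abs(Q[...,0]-o["ee_pos"][0])<.06)
for s in(-1,1):
    for lo in range(20,58,4):
        k=m&(abs((Q[...,0]-o["ee_pos"][0])*s-(lo+2)/1000)<.002)
        if k.sum()>10: print(s,lo,k.sum(),"rel TCP z min",(np.percentile(Q[k][:,2],[1,5,50])-o["ee_pos"][2]).round(4),"y",(np.percentile(Q[k][:,1],[1,50,99])-o["ee_pos"][1]).round(3))
```

```text
t 5.05 at [ 0.6324 -0.1766  0.1416] gap 0.996 shift [-0.0012 -0.0009  0.0966] turn [0.0047 0.0018 0.005 ]
[ 0.63155296 -0.09230137  0.32359574] [[-0.003, -0.009], [0.944, 0.329], [-0.329, 0.944]]
red res 2683 [279. 100.] z 0.0912 enc [631.7 -98.9] 20.8 fit [631.6 -99. ] 20.5
yellow res 2891 [281. 214.] z 0.091 enc [ 633.4 -176.7] 24.2 fit [ 633.  -176.6] 22.5
-1 20 329 rel TCP z min [0.1175 0.1191 0.1237] y [0.009 0.017 0.018]
-1 24 584 rel TCP z min [0.1155 0.1168 0.1218] y [0.016 0.017 0.018]
-1 28 816 rel TCP z min [0.111  0.1127 0.1194] y [0.015 0.017 0.018]
-1 32 891 rel TCP z min [0.1097 0.1114 0.1194] y [0.015 0.017 0.018]
-1 36 647 rel TCP z min [0.1016 0.1034 0.1173] y [0.011 0.016 0.018]
-1 40 2773 rel TCP z min [0.0537 0.057  0.0804] y [-0.011  0.006  0.016]
-1 44 1500 rel TCP z min [0.0569 0.0619 0.091 ] y [0.005 0.011 0.013]
-1 48 916 rel TCP z min [0.0597 0.0675 0.1001] y [-0.008  0.011  0.014]
-1 52 1443 rel TCP z min [0.0612 0.0661 0.103 ] y [-0.008  0.006  0.013]
-1 56 1066 rel TCP z min [0.0944 0.0978 0.1059] y [-0.007  0.005  0.012]
1 20 342 rel TCP z min [0.1175 0.1189 0.1241] y [0.009 0.017 0.018]
1 24 575 rel TCP z min [0.1163 0.1174 0.1222] y [0.016 0.017 0.018]
1 28 820 rel TCP z min [0.1117 0.1135 0.1199] y [0.015 0.017 0.018]
1 32 867 rel TCP z min [0.1106 0.1119 0.1196] y [0.016 0.017 0.018]
1 36 636 rel TCP z min [0.1027 0.1042 0.1181] y [0.011 0.017 0.018]
1 40 2598 rel TCP z min [0.0542 0.0574 0.0806] y [-0.01   0.006  0.017]
1 44 1524 rel TCP z min [0.0576 0.0631 0.0912] y [0.003 0.012 0.013]
1 48 970 rel TCP z min [0.058  0.0645 0.1001] y [-0.007  0.012  0.015]
1 52 1415 rel TCP z min [0.0615 0.0663 0.1038] y [-0.007  0.007  0.014]
1 56 1074 rel TCP z min [0.0677 0.0817 0.1064] y [-0.006  0.005  0.013]
```

Both pad tips measure 54 mm above the reported TCP when open, where about 13 mm is expected. So the real tool tip is about 41 mm higher than the state reports. I'll aim 41 mm lower in reported z.

Emit:
apply_moves --moves '[[-1,[-0.001,0,0.03],[0,0,0]],[-1,[-0.001,0,0.06],[0,0,0]],[-1,[-0.001,0,0.09],[0,0,0]],[-1,[-0.001,0,0.12],[0,0,0]],[-1,[-0.001,0,0.136],[0,0,0]]]'

```text
t: 5.55
ee_pos: [0.6275, -0.1757, -0.0015]
eef_rot: [-2.211, -2.222, 0.005]
wrist_force: [-0.9, -0.2, 0.6]
finger_gap: 1.002
finger_force: 0.0
```

Emit:
apply_moves --moves '[[-1,[0,0,0],[0,0,0]],[0.0,[0,0,0],[0,0,0]],[1,[0,0,0],[0,0,0]],[1,[0,0,0],[0,0,0]],[1,[0,0,0],[0,0,0]]]' --force 40

```text
t: 6.05
ee_pos: [0.632, -0.1774, 0.0044]
eef_rot: [2.214, 2.225, 0.002]
wrist_force: [0.6, -0.4, 1.9]
finger_gap: 0.484
finger_force: 40.9
```

Run:
```python
from h import *
a=get_image("side"); b=get_image("wrist"); o=get_obs()
print(o["finger_gap"],o["finger_force"],o["wrist_force"],o["ee_pos"],o["eef_rot"])
f=lambda c:cv2.resize(cv2.convertScaleAbs(c,alpha=1.5,beta=10),(400,400),interpolation=cv2.INTER_CUBIC)
save({"color":np.hstack([f(a["color"][170:290,290:410]),f(b["color"][190:390,180:380])])},"w5")
```

```text
0.48010356346137456 40.86601495742798 [1.68523063 1.35145392 3.14427473] [ 0.63201231 -0.17737152  0.00440654] [2.21405279e+00 2.22517479e+00 2.05787002e-03]
```

View pics/w5.png

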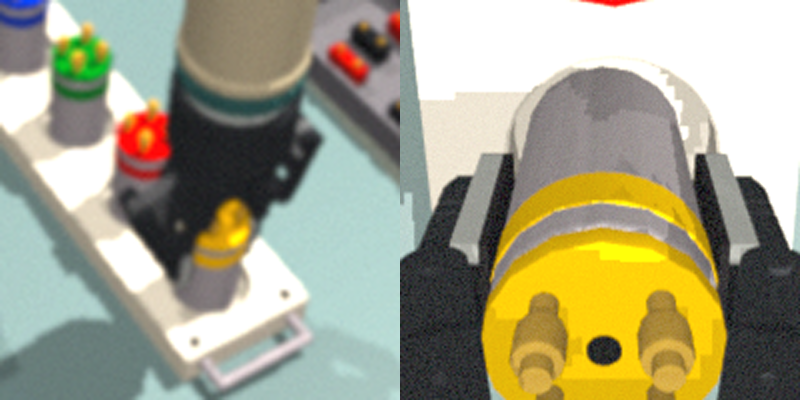

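The grip is now right: the opening is about 42 mm, and the pads hold the can body below the yellow plate, with the hole at about (603,350) in the crop. I'll lift.

Emit:
apply_moves --moves '[[1,[0,0,-0.015],[0,0,0]],[1,[0,0,-0.045],[0,0,0]],[1,[0,0,-0.08],[0,0,0]],[1,[0,0,-0.115],[0,0,0]],[1,[0,0,-0.14],[0,0,0]]]'

```text
t: 6.65
ee_pos: [0.6307, -0.177, 0.1451]
eef_rot: [2.215, 2.227, 0.0]
wrist_force: [0.9, -0.3, -1.8]
finger_gap: 0.478
finger_force: 41.0
```

Emit:
apply_moves --moves '[[1,[0.02,-0.02,0],[0,0,0]],[1,[0.045,-0.045,0],[0,0,0]],[1,[0.07,-0.07,0],[0,0,0]],[1,[0.095,-0.1,0],[0,0,0]],[1,[0.12,-0.125,0],[0,0,0]]]'

```text
t: 7.15
ee_pos: [0.5023, -0.0564, 0.1424]
eef_rot: [-2.214, -2.225, 0.002]
wrist_force: [-0.3, 0.0, -2.5]
finger_gap: 0.48
finger_force: 41.3
```

Emit:
apply_moves --moves '[[1,[0.02,-0.02,0],[0,0,0]],[1,[0.04,-0.04,0],[0,0,0]],[1,[0.048,-0.053,0],[0,0,0]],[1,[0.048,-0.053,0],[0,0,0]]]'

```text
t: 7.55
ee_pos: [0.4495, -0.009, 0.1429]
eef_rot: [-2.213, -2.227, 0.002]
wrist_force: [-0.1, -0.2, -1.2]
finger_gap: 0.479
finger_force: 41.3
```

Run:
```python
from h import *
o=get_obs(); b=get_image("wrist"); save(b,"w6"); go(.4545,-.009,.0345); Q=pts(b)
c=b["cam_to_world"]; print(o["finger_gap"],o["wrist_force"])
zt=o["ee_pos"][2]+.0866
h=cv2.cvtColor(b["color"],cv2.COLOR_RGB2HSV); k=(mask(b,"yellow")>0)&(abs(Q[...,2]-zt)<.004)
w=Q[k]; print("plate z",np.median(w[:,2]),"x ext",np.percentile(w[:,0],[.5,99.5]).round(4),"y ext",np.percentile(w[:,1],[.5,99.5]).round(4))
blobs(b,dict(well=.056))
```

```text
t 7.6 at [ 0.4516 -0.01    0.1432] gap 0.485 shift [0.001  0.0029 0.1087] turn [0.0003 0.0006 0.0059]
0.4793912655136021 [-0.06768704 -0.15679167 -1.15676216]
plate z 0.22961050426325755 x ext [0.4295 0.4689] y ext [-0.0249  0.01  ]
yellow well 2306 [290. 191.] z 0.0547 enc [454.2  -7.7] 36.0 fit [454.1  -7.7] 35.5
green well 3227 [299.  95.] z 0.055 enc [460.   70.3] 35.0 fit [459.9  70.4] 34.8
blue well 1405 [307.  17.] z 0.0549 enc [465.6 133.6] 31.3 fit [465.3 147.4] 34.2
```

View pics/w6.png

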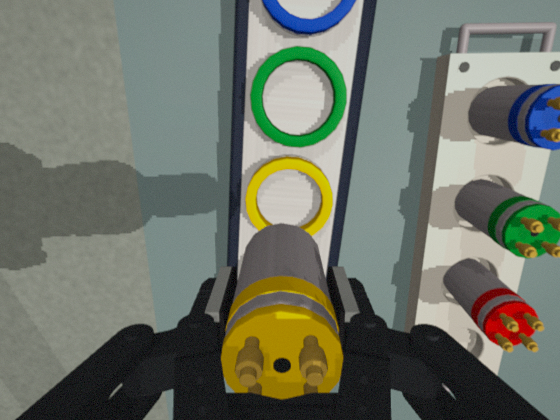

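The wrist view shows the yellow can held upright with its hole at (283,366). The yellow collar's well is in front at (290,191), and the green one is at (299,95).

```bash
cat >> h.py <<'E'
def hole(b,z,w=40):
    """centre of the dark dot in the held top plate -> world"""
    g=b["color"].max(2)[340:395,262:304]; m=(g<45).astype(np.uint8)
    k,l,st,ce=cv2.connectedComponentsWithStats(m); i=1+min(range(k-1),key=lambda j:abs(st[j+1,4]-150))
    uv=ce[i]+[262,340]; print("hole",uv.round(1),st[i,4],ray(b,[uv],z)[0].round(4))
E
python3 - <<'E'
from h import *
b=get_image("wrist"); hole(b,.2296); print(ray(b,[[283,366]],.2296)); go(.4545,-.009,.0345)
E
```

```text
hole [281.6 364.9] 172 [ 0.4512 -0.0127  0.2296]
[[ 0.45162851 -0.01310603  0.2296    ]]
t 7.65 at [ 0.4528 -0.0105  0.1434] gap 0.481 shift [0.0016 0.0015 0.1089] turn [0.0015 0.0009 0.0053]
```

Emit:
apply_moves --moves '[[1,[0.004,0.003,0.01],[0,0,0]],[1,[0.004,0.003,0.035],[0,0,0]],[1,[0.004,0.003,0.06],[0,0,0]],[1,[0.004,0.003,0.08],[0,0,0]],[1,[0.004,0.003,0.09],[0,0,0]]]'

```text
t: 8.15
ee_pos: [0.4546, -0.0062, 0.0507]
eef_rot: [-2.215, -2.224, 0.003]
wrist_force: [-0.2, 0.2, -1.5]
finger_gap: 0.482
finger_force: 41.3
```

Emit:
apply_moves --moves '[[1,[0,0,0.006],[0,0,0]],[1,[0,0,0.012],[0,0,0]],[1,[0,0,0.017],[0,0,0]],[1,[0,0,0.019],[0,0,0]],[1,[0,0,0.019],[0,0,0]]]'

```text
t: 8.65
ee_pos: [0.4554, -0.0059, 0.0346]
eef_rot: [2.215, 2.226, 0.001]
wrist_force: [-0.9, 0.7, -2.7]
finger_gap: 0.483
finger_force: 41.2
```

Run:
```python
from h import *
o=get_obs(); b=get_image("wrist"); go(.4545,-.009,.0345);print(o["wrist_force"])
Q=pts(b);k=(mask(b,"yellow")>0)&(abs(Q[...,2]-.122)<.01)
z=np.median(Q[k][:,2]);print("plate z",z); hole(b,z)
```

```text
t 8.7 at [ 0.4555 -0.0059  0.0346] gap 0.479 shift [-0.0031 -0.001   0.0001] turn [0.0012 0.0001 0.005 ]
[-0.92826802  0.6663106  -2.65185707]
plate z 0.12131057258936434
hole [281.6 364.9] 170 [ 0.455  -0.0083  0.1213]
```

Emit:
apply_moves --moves '[[1,[0,0,0.001],[0,0,0]],[1,[0,0,0.002],[0,0,0]],[1,[0,0,0.002],[0,0,0]]]'

```text
t: 9.0
ee_pos: [0.4556, -0.0059, 0.0343]
eef_rot: [2.215, 2.226, 0.002]
wrist_force: [-2.8, 0.2, 12.5]
finger_gap: 0.478
finger_force: 42.8
```

Emit:
apply_moves --moves '[[0.0,[0,0,0],[0,0,0]],[-0.2,[0,0,0],[0,0,0]],[-0.6,[0,0,0],[0,0,0]],[-1,[0,0,0],[0,0,0]],[-1,[0,0,0],[0,0,0]]]'

```text
t: 9.5
ee_pos: [0.455, -0.0059, 0.0321]
eef_rot: [-2.216, -2.227, 0.0]
wrist_force: [0.3, 1.4, -0.1]
finger_gap: 0.998
finger_force: 0.0
```

Emit:
apply_moves --moves '[[-1,[0,0,-0.02],[0,0,0]],[-1,[0,0,-0.05],[0,0,0]],[-1,[0,0,-0.09],[0,0,0]],[-1,[0,0,-0.13],[0,0,0]],[-1,[0,0,-0.135],[0,0,0]]]'

```text
t: 10.0
ee_pos: [0.4586, -0.0065, 0.1719]
eef_rot: [2.21, 2.221, 0.009]
wrist_force: [1.2, 0.1, 0.2]
finger_gap: 1.002
finger_force: 0.0
```

Run:
```python
from h import *
b=get_image("wrist"); go(.631,-.099,.155); blobs(b,dict(well=.056,res=.091,seated=.1213))
```

```text
t 10.05 at [ 0.4574 -0.0063  0.1703] gap 0.997 shift [-0.0936  0.173   0.0166] turn [0.007  0.0011 0.005 ]
red well 1875 [269. 276.] z 0.0546 enc [447.7 -86.7] 37.6 fit [448.  -86.5] 36.2
red res 1623 [470. 297.] z 0.0904 enc [624.9 -92.2] 29.2 fit [624.6 -92.6] 26.5
yellow seated 4561 [276. 202.] z 0.1203 enc [454.3   5.2] 33.9 fit [454.5   6. ] 30.8
green well 2606 [283.  98.] z 0.055 enc [459.3  70.7] 35.0 fit [459.4  70.7] 34.8
green res 1828 [486. 214.] z 0.0905 enc [623.6 -15.2] 27.3 fit [623.5 -15.4] 24.3
blue well 1395 [291.  23.] z 0.055 enc [464.8 141.2] 34.0 fit [464.9 148.3] 34.5
blue res 2482 [504. 115.] z 0.0906 enc [622.   62.4] 26.5 fit [621.6  61.7] 24.2
```

Emit:
apply_moves --moves '[[-1,[-0.022,0.04,0],[0,0,0]],[-1,[-0.044,0.08,0],[0,0,0]],[-1,[-0.066,0.12,0],[0,0,0]],[-1,[-0.088,0.16,0],[0,0,0]],[-1,[-0.093,0.174,0],[0,0,0]]]'

```text
t: 10.55
ee_pos: [0.6323, -0.1007, 0.164]
eef_rot: [-2.217, -2.225, 0.002]
wrist_force: [-0.9, 0.3, -0.0]
finger_gap: 0.999
finger_force: 0.0
```

Run:
```python
from h import *
get_image("top"); b=get_image("wrist"); get_image("top"); go(.631,-.099,.0045); blobs(b,dict(res=.091))
```

```text
t 10.7 at [ 0.6286 -0.098   0.1645] gap 1.0 shift [-0.0013  0.0032  0.1599] turn [-0.0047 -0.0015  0.0045]
red res 1974 [281. 200.] z 0.0909 enc [631.9 -96.2] 23.0 fit [631.7 -96.2] 21.8
green res 2279 [278.  95.] z 0.0912 enc [629.9 -18.8] 20.6 fit [629.9 -18.9] 20.3
```

Emit:
apply_moves --moves '[[-1,[-0.001,0.001,0.035],[0,0,0]],[-1,[-0.001,0.001,0.07],[0,0,0]],[-1,[-0.001,0.001,0.105],[0,0,0]],[-1,[-0.001,0.001,0.14],[0,0,0]],[-1,[-0.001,0.001,0.161],[0,0,0]]]'

```text
t: 11.2
ee_pos: [0.626, -0.0972, 0.0031]
eef_rot: [-2.211, -2.224, 0.005]
wrist_force: [-0.1, -0.4, 0.5]
finger_gap: 0.999
finger_force: 0.0
```

Emit:
apply_moves --moves '[[-1,[0,0,0],[0,0,0]],[0.0,[0,0,0],[0,0,0]],[1,[0,0,0],[0,0,0]],[1,[0,0,0],[0,0,0]],[1,[0,0,0],[0,0,0]]]' --force 40

```text
t: 11.7
ee_pos: [0.6317, -0.0992, 0.0082]
eef_rot: [2.214, 2.225, 0.003]
wrist_force: [0.5, 0.5, 6.1]
finger_gap: 0.477
finger_force: 39.8
```

Run:
```python
from h import *
b=get_image("wrist"); o=get_obs(); print(o["finger_gap"],o["wrist_force"],o["ee_pos"]); hole(b,.091)
```

```text
0.4852411996490986 [0.12676892 0.89836116 6.18897008] [ 0.63169004 -0.09922101  0.00817776]
hole [281.3 352. ] 170 [ 0.6309 -0.0996  0.091 ]
```

Emit:
apply_moves --moves '[[1,[0,0,-0.015],[0,0,0]],[1,[0,0,-0.045],[0,0,0]],[1,[0,0,-0.08],[0,0,0]],[1,[0,0,-0.115],[0,0,0]],[1,[0,0,-0.135],[0,0,0]]]'

```text
t: 12.25
ee_pos: [0.6315, -0.0993, 0.1443]
eef_rot: [2.213, 2.225, 0.003]
wrist_force: [0.7, 0.1, -3.6]
finger_gap: 0.481
finger_force: 41.1
```

Emit:
apply_moves --moves '[[1,[0.002,-0.025,0],[0,0,0]],[1,[0.005,-0.06,0],[0,0,0]],[1,[0.008,-0.095,0],[0,0,0]],[1,[0.01,-0.13,0],[0,0,0]],[1,[0.011,-0.155,0],[0,0,0]]]'

```text
t: 12.75
ee_pos: [0.4721, -0.0881, 0.1408]
eef_rot: [-2.214, -2.226, 0.002]
wrist_force: [1.9, -0.5, -2.8]
finger_gap: 0.482
finger_force: 41.4
```

Emit:
apply_moves --moves '[[1,[0,-0.018,0],[0,0,0]],[1,[0,-0.027,0],[0,0,0]],[1,[0,-0.027,0],[0,0,0]],[1,[0,-0.027,0],[0,0,0]]]'

```text
t: 13.15
ee_pos: [0.4495, -0.0892, 0.1415]
eef_rot: [2.215, 2.226, 0.002]
wrist_force: [1.0, -0.2, -1.7]
finger_gap: 0.483
finger_force: 41.4
```

```bash
cat >> h.py <<'E'
def held(c,w):
    """held can: plate height and centre; shift to its well"""
    b=get_image("wrist"); o=get_obs(); Q=pts(b); z0=o["ee_pos"][2]+.085
    k=(mask(b,c)>0)&(abs(Q[...,2]-z0)<.008); z=np.median(Q[k][:,2]); print("plate z",z.round(4),"down",(z-.1213).round(4),"force",o["wrist_force"].round(1),"gap",round(o["finger_gap"],3))
    hole(b,z); blobs(b,dict(well=.056)); go(*w,.0345)
E
python3 -c "
from h import *
held('red',(.4487,-.088))"
```

```text
plate z 0.2244 down 0.1031 force [ 0.6 -0.3 -2.6] gap 0.484
hole [281.4 352. ] 169 [ 0.4489 -0.0896  0.2244]
red well 2152 [280. 189.] z 0.0548 enc [448.  -87.1] 35.7 fit [448.1 -87.3] 35.2
green well 1365 [298.  16.] z 0.055 enc [459.5  52.7] 30.4 fit [459.3  67.4] 33.8
t 13.2 at [ 0.4498 -0.0892  0.1414] gap 0.484 shift [ 0.0013 -0.0012  0.1069] turn [0.0016 0.0002 0.0049]
```

Emit:
apply_moves --moves '[[1,[0.002,-0.001,0.01],[0,0,0]],[1,[0.002,-0.001,0.035],[0,0,0]],[1,[0.002,-0.001,0.06],[0,0,0]],[1,[0.002,-0.001,0.08],[0,0,0]],[1,[0.002,-0.001,0.088],[0,0,0]]]'

```text
t: 13.7
ee_pos: [0.4461, -0.0861, 0.0506]
eef_rot: [-2.212, -2.224, 0.003]
wrist_force: [-0.2, 0.7, -2.6]
finger_gap: 0.483
finger_force: 41.3
```

Emit:
apply_moves --moves '[[1,[0,0,0.006],[0,0,0]],[1,[0,0,0.012],[0,0,0]],[1,[0,0,0.015],[0,0,0]],[1,[0,0,0.0165],[0,0,0]],[1,[0,0,0.0165],[0,0,0]]]'

```text
t: 14.2
ee_pos: [0.448, -0.0871, 0.0382]
eef_rot: [2.215, 2.226, 0.001]
wrist_force: [-2.2, -0.1, 5.2]
finger_gap: 0.482
finger_force: 41.8
```

```bash
python3 -c "
from h import *
held('red',(.4487,-.088))"
```

```text
plate z 0.1211 down -0.0002 force [-2.1  0.4  4.4] gap 0.483
hole [281.4 352.1] 167 [ 0.4474 -0.0875  0.1211]
red well 3792 [283. 227.] z 0.0548 enc [448.2 -85.2] 35.4 fit [448.4 -84.1] 34.1
t 14.25 at [ 0.448  -0.0871  0.0381] gap 0.483 shift [-0.0009  0.0007  0.0036] turn [0.0015 0.0004 0.005 ]
```

Emit:
apply_moves --moves '[[0.0,[0,0,0],[0,0,0]],[-0.2,[0,0,0],[0,0,0]],[-0.6,[0,0,0],[0,0,0]],[-1,[0,0,0],[0,0,0]],[-1,[0,0,0],[0,0,0]]]'

```text
t: 14.75
ee_pos: [0.4475, -0.087, 0.0367]
eef_rot: [2.216, 2.227, 0.0]
wrist_force: [-0.4, -0.4, 0.4]
finger_gap: 1.0
finger_force: 0.0
```

Emit:
apply_moves --moves '[[-1,[0,0,-0.02],[0,0,0]],[-1,[0,0,-0.05],[0,0,0]],[-1,[0,0,-0.09],[0,0,0]],[-1,[0,0,-0.13],[0,0,0]],[-1,[0,0,-0.13],[0,0,0]]]'

```text
t: 15.25
ee_pos: [0.4514, -0.0883, 0.1719]
eef_rot: [2.208, 2.22, 0.008]
wrist_force: [0.3, -0.3, -0.3]
finger_gap: 1.006
finger_force: 0.0
```

Emit:
apply_moves --moves '[[-1,[0.013,0.035,0],[0,0,0]],[-1,[0.027,0.072,0],[0,0,0]],[-1,[0.041,0.11,0],[0,0,0]],[-1,[0.055,0.147,0],[0,0,0]],[-1,[0.068,0.1815,0],[0,0,0]]]'

```text
t: 15.75
ee_pos: [0.6297, -0.0172, 0.1654]
eef_rot: [-2.215, -2.226, 0.001]
wrist_force: [-0.8, -0.2, 0.9]
finger_gap: 1.001
finger_force: 0.0
```

Emit:
apply_moves --moves '[[-1,[0,0,0],[0,0,0]],[-1,[0,0,0],[0,0,0]]]'

```text
t: 15.95
ee_pos: [0.628, -0.0177, 0.165]
eef_rot: [-2.213, -2.226, 0.003]
wrist_force: [-0.3, -0.6, 0.6]
finger_gap: 1.002
finger_force: 0.0
```

Run:
```python
from h import *
b=get_image("wrist"); go(.6295,-.019,.006); blobs(b,dict(res=.091))
```

```text
t 16.0 at [ 0.6273 -0.0181  0.1654] gap 1.0 shift [-0.001   0.0027  0.1594] turn [-0.0031 -0.0001  0.0053]
red res 4059 [ 75. 277.] z 0.1026 enc [452.4 -83.6] 60.3 fit [452.2 -83.4] 52.9
green res 1893 [285. 203.] z 0.0909 enc [629.6 -16.4] 22.9 fit [630.1 -16.4] 21.6
blue res 2234 [284.  99.] z 0.0912 enc [628.4  60.9] 20.7 fit [628.3  60.8] 20.4
```

Emit:
apply_moves --moves '[[-1,[-0.001,0.001,0.035],[0,0,0]],[-1,[-0.001,0.001,0.07],[0,0,0]],[-1,[-0.001,0.001,0.105],[0,0,0]],[-1,[-0.001,0.001,0.14],[0,0,0]],[-1,[-0.001,0.001,0.159],[0,0,0]]]'

```text
t: 16.5
ee_pos: [0.6257, -0.0194, 0.0051]
eef_rot: [-2.214, -2.223, 0.005]
wrist_force: [-0.1, 0.2, 0.0]
finger_gap: 1.0
finger_force: 0.0
```

Emit:
apply_moves --moves '[[-1,[0,0,0],[0,0,0]],[0.0,[0,0,0],[0,0,0]],[1,[0,0,0],[0,0,0]],[1,[0,0,0],[0,0,0]],[1,[0,0,0],[0,0,0]]]' --force 40

```text
t: 17.0
ee_pos: [0.6308, -0.0193, 0.0097]
eef_rot: [2.214, 2.225, 0.003]
wrist_force: [-0.3, 0.2, 6.0]
finger_gap: 0.483
finger_force: 40.1
```

Run:
```python
from h import *
b=get_image("wrist"); o=get_obs(); print(o["finger_gap"],o["wrist_force"],o["ee_pos"]); hole(b,.091)
```

```text
0.48240145237365195 [-0.42659768 -0.72014107  5.00212511] [ 0.63082443 -0.0192996   0.00964345]
hole [281.6 348.4] 178 [ 0.6301 -0.0195  0.091 ]
```

Emit:
apply_moves --moves '[[1,[0,0,-0.015],[0,0,0]],[1,[0,0,-0.045],[0,0,0]],[1,[0,0,-0.08],[0,0,0]],[1,[0,0,-0.115],[0,0,0]],[1,[0,0,-0.14],[0,0,0]]]'

```text
t: 17.55
ee_pos: [0.6301, -0.019, 0.1502]
eef_rot: [2.214, 2.226, 0.003]
wrist_force: [0.5, -1.2, -2.0]
finger_gap: 0.48
finger_force: 41.0
```

Emit:
apply_moves --moves '[[1,[0.014,-0.025,0],[0,0,0]],[1,[0.032,-0.058,0],[0,0,0]],[1,[0.05,-0.09,0],[0,0,0]],[1,[0.067,-0.122,0],[0,0,0]],[1,[0.08,-0.147,0],[0,0,0]]]'

```text
t: 18.05
ee_pos: [0.4794, 0.0612, 0.1475]
eef_rot: [-2.214, -2.226, 0.001]
wrist_force: [0.2, -1.2, -3.6]
finger_gap: 0.484
finger_force: 41.2
```

Emit:
apply_moves --moves '[[1,[0.008,-0.017,0],[0,0,0]],[1,[0.01,-0.023,0],[0,0,0]],[1,[0.01,-0.023,0],[0,0,0]],[1,[0.01,-0.023,0],[0,0,0]]]'

```text
t: 18.45
ee_pos: [0.4604, 0.0698, 0.1479]
eef_rot: [2.215, 2.226, 0.002]
wrist_force: [0.8, 0.1, -1.7]
finger_gap: 0.482
finger_force: 41.3
```

```bash
python3 -c "
from h import *
held('green',(.4598,.0705))"
```

```text
plate z 0.2293 down 0.108 force [-0.1 -0.3 -1.7] gap 0.478
hole [281.5 348.5] 179 [0.4598 0.0696 0.2293]
green well 1970 [281. 186.] z 0.0548 enc [459.8  72.2] 35.5 fit [459.8  72.2] 35.1
blue well 3220 [290.  93.] z 0.055 enc [465.4 150.4] 35.1 fit [465.5 150.4] 34.9
t 18.5 at [0.4605 0.0697 0.1478] gap 0.478 shift [ 0.0009 -0.0009  0.1133] turn [0.0014 0.0002 0.0046]
```

Emit:
apply_moves --moves '[[1,[0.0015,0,0.01],[0,0,0]],[1,[0.0015,0,0.035],[0,0,0]],[1,[0.0015,0,0.06],[0,0,0]],[1,[0.0015,0,0.082],[0,0,0]],[1,[0.0015,0,0.092],[0,0,0]]]'

```text
t: 19.0
ee_pos: [0.4578, 0.0713, 0.0531]
eef_rot: [-2.214, -2.224, 0.005]
wrist_force: [-0.1, -0.1, -1.5]
finger_gap: 0.485
finger_force: 41.2
```

Emit:
apply_moves --moves '[[1,[0,0,0.006],[0,0,0]],[1,[0,0,0.012],[0,0,0]],[1,[0,0,0.016],[0,0,0]],[1,[0,0,0.0175],[0,0,0]],[1,[0,0,0.0175],[0,0,0]]]'

```text
t: 19.5
ee_pos: [0.4599, 0.0716, 0.0396]
eef_rot: [2.215, 2.226, 0.002]
wrist_force: [-1.6, 0.1, 4.0]
finger_gap: 0.48
finger_force: 41.7
```

```bash
python3 -c "
from h import *
held('green',(.4598,.0705))"
```

```text
plate z 0.121 down -0.0003 force [-1.3  0.1  5.9] gap 0.485
hole [281.6 348.4] 176 [0.4593 0.0714 0.121 ]
green well 3665 [283. 224.] z 0.0548 enc [459.9  74.2] 35.3 fit [460.1  75.3] 33.9
blue well 9462 [297.  96.] z 0.0549 enc [465.6 150.5] 35.1 fit [465.6 150.4] 34.9
t 19.55 at [0.4599 0.0716 0.0396] gap 0.485 shift [-0.0011 -0.0002  0.0051] turn [0.0021 0.     0.0051]
```

Emit:
apply_moves --moves '[[0.0,[0,0,0],[0,0,0]],[-0.2,[0,0,0],[0,0,0]],[-0.6,[0,0,0],[0,0,0]],[-1,[0,0,0],[0,0,0]],[-1,[0,0,0],[0,0,0]]]'

```text
t: 20.05
ee_pos: [0.4592, 0.0716, 0.0382]
eef_rot: [2.216, 2.227, 0.0]
wrist_force: [0.3, -0.0, 0.1]
finger_gap: 1.001
finger_force: 0.0
```

Emit:
apply_moves --moves '[[-1,[0,0,-0.02],[0,0,0]],[-1,[0,0,-0.05],[0,0,0]],[-1,[0,0,-0.09],[0,0,0]],[-1,[0,0,-0.13],[0,0,0]],[-1,[0,0,-0.13],[0,0,0]]]'

```text
t: 20.55
ee_pos: [0.4633, 0.0717, 0.1735]
eef_rot: [2.21, 2.221, 0.013]
wrist_force: [0.1, -0.3, -0.7]
finger_gap: 1.0
finger_force: 0.0
```

Emit:
apply_moves --moves '[[-1,[-0.003,0.035,0],[0,0,0]],[-1,[-0.005,0.07,0],[0,0,0]],[-1,[-0.007,0.105,0],[0,0,0]],[-1,[-0.009,0.14,0],[0,0,0]],[-1,[-0.011,0.168,0],[0,0,0]]]'

```text
t: 21.05
ee_pos: [0.6287, 0.0613, 0.1668]
eef_rot: [-2.215, -2.226, 0.001]
wrist_force: [-0.4, 0.7, -0.1]
finger_gap: 1.004
finger_force: 0.0
```

Emit:
apply_moves --moves '[[-1,[0,0,0],[0,0,0]],[-1,[0,0,0],[0,0,0]]]'

```text
t: 21.25
ee_pos: [0.6264, 0.0614, 0.1666]
eef_rot: [-2.214, -2.225, 0.003]
wrist_force: [-0.2, -0.5, -0.7]
finger_gap: 0.999
finger_force: 0.0
```

Run:
```python
from h import *
b=get_image("wrist"); go(.628,.0605,.006); blobs(b,dict(res=.091))
```

```text
t 21.3 at [0.6258 0.0615 0.167 ] gap 1.0 shift [-0.0011  0.0027  0.161 ] turn [-0.003  -0.0002  0.005 ]
blue res 1893 [285. 201.] z 0.0908 enc [628.   63.7] 22.9 fit [628.2  63.7] 21.6
```

Emit:
apply_moves --moves '[[-1,[-0.0005,0.001,0.035],[0,0,0]],[-1,[-0.0005,0.001,0.07],[0,0,0]],[-1,[-0.0005,0.001,0.105],[0,0,0]],[-1,[-0.0005,0.001,0.14],[0,0,0]],[-1,[-0.0005,0.001,0.16],[0,0,0]]]'

```text
t: 21.8
ee_pos: [0.6244, 0.0612, 0.0057]
eef_rot: [-2.213, -2.225, 0.006]
wrist_force: [-0.3, -0.2, 0.6]
finger_gap: 1.001
finger_force: 0.0
```

Emit:
apply_moves --moves '[[-1,[0,0,0],[0,0,0]],[0.0,[0,0,0],[0,0,0]],[1,[0,0,0],[0,0,0]],[1,[0,0,0],[0,0,0]],[1,[0,0,0],[0,0,0]]]' --force 40

```text
t: 22.3
ee_pos: [0.6294, 0.061, 0.0102]
eef_rot: [2.214, 2.225, 0.004]
wrist_force: [-0.8, -0.4, 5.8]
finger_gap: 0.481
finger_force: 41.1
```

Run:
```python
from h import *
b=get_image("wrist"); o=get_obs(); print(o["finger_gap"],o["wrist_force"],o["ee_pos"]); hole(b,.091)
```

```text
0.47899059293124546 [-1.09410369  0.15022538  6.25503473] [0.62942838 0.06101485 0.01022576]
hole [281.8 348. ] 169 [0.6288 0.0605 0.091 ]
```

Emit:
apply_moves --moves '[[1,[0,0,-0.015],[0,0,0]],[1,[0,0,-0.045],[0,0,0]],[1,[0,0,-0.08],[0,0,0]],[1,[0,0,-0.115],[0,0,0]],[1,[0,0,-0.14],[0,0,0]]]'

```text
t: 22.85
ee_pos: [0.6287, 0.061, 0.1506]
eef_rot: [2.215, 2.226, 0.003]
wrist_force: [0.3, 0.1, -3.2]
finger_gap: 0.481
finger_force: 41.3
```

Emit:
apply_moves --moves '[[1,[0.014,-0.025,0],[0,0,0]],[1,[0.032,-0.058,0],[0,0,0]],[1,[0.05,-0.09,0],[0,0,0]],[1,[0.067,-0.12,0],[0,0,0]],[1,[0.08,-0.142,0],[0,0,0]]]'

```text
t: 23.35
ee_pos: [0.4828, 0.141, 0.148]
eef_rot: [-2.214, -2.226, 0.002]
wrist_force: [-0.1, 0.3, -2.6]
finger_gap: 0.482
finger_force: 41.7
```

Emit:
apply_moves --moves '[[1,[0.008,-0.016,0],[0,0,0]],[1,[0.01,-0.021,0],[0,0,0]],[1,[0.01,-0.021,0],[0,0,0]],[1,[0.01,-0.021,0],[0,0,0]]]'

```text
t: 23.75
ee_pos: [0.4662, 0.1498, 0.1484]
eef_rot: [2.215, 2.226, 0.002]
wrist_force: [-0.1, 0.1, -2.3]
finger_gap: 0.483
finger_force: 41.7
```

```bash
python3 -c "
from h import *
held('blue',(.4657,.1503))"
```

```text
plate z 0.2291 down 0.1078 force [ 0.5 -0.1 -2.6] gap 0.484
hole [281.8 347.9] 168 [0.4657 0.1493 0.2291]
blue well 2013 [282. 186.] z 0.0548 enc [465.6 152.1] 35.6 fit [465.6 152. ] 35.1
t 23.8 at [0.4662 0.1497 0.1483] gap 0.484 shift [ 0.0006 -0.0007  0.1138] turn [0.0014 0.0002 0.0044]
```

Emit:
apply_moves --moves '[[1,[0.0015,0,0.01],[0,0,0]],[1,[0.0015,0,0.035],[0,0,0]],[1,[0.0015,0,0.06],[0,0,0]],[1,[0.0015,0,0.082],[0,0,0]],[1,[0.0015,0,0.092],[0,0,0]]]'

```text
t: 24.3
ee_pos: [0.4634, 0.151, 0.0535]
eef_rot: [-2.215, -2.224, 0.006]
wrist_force: [-1.5, 1.0, -3.5]
finger_gap: 0.48
finger_force: 41.6
```

Emit:
apply_moves --moves '[[1,[0,0,0.006],[0,0,0]],[1,[0,0,0.012],[0,0,0]],[1,[0,0,0.016],[0,0,0]],[1,[0,0,0.0175],[0,0,0]],[1,[0,0,0.0175],[0,0,0]]]'

```text
t: 24.8
ee_pos: [0.4655, 0.1518, 0.0402]
eef_rot: [2.215, 2.226, 0.003]
wrist_force: [-1.7, -1.6, 4.3]
finger_gap: 0.48
finger_force: 42.5
```

```bash
python3 -c "
from h import *
held('blue',(.4657,.1503))"
```

```text
plate z 0.121 down -0.0003 force [-2.1 -1.6  5.6] gap 0.483
hole [281.8 348. ] 165 [0.465  0.1512 0.121 ]
green well 300 [228. 379.] z 0.0544 enc [433.3  73.9] 11.7 fit [431.9  73.4] 9.5
blue well 3708 [283. 225.] z 0.0548 enc [465.8 154. ] 35.2 fit [466.1 155.1] 34.0
t 24.85 at [0.4655 0.1517 0.0402] gap 0.483 shift [-0.0014  0.0002  0.0057] turn [ 0.0021 -0.0003  0.005 ]
```

Blue is seated. I'll release, retreat up, then check all four.

Emit:
apply_moves --moves '[[0.0,[0,0,0],[0,0,0]],[-0.2,[0,0,0],[0,0,0]],[-0.6,[0,0,0],[0,0,0]],[-1,[0,0,0],[0,0,0]],[-1,[0,0,0],[0,0,0]]]'

```text
t: 25.35
ee_pos: [0.4648, 0.1517, 0.0387]
eef_rot: [-2.216, -2.227, -0.0]
wrist_force: [0.6, 0.2, 0.4]
finger_gap: 0.998
finger_force: 0.0
```

Emit:
apply_moves --moves '[[-1,[0,0,-0.02],[0,0,0]],[-1,[0,0,-0.05],[0,0,0]],[-1,[0,0,-0.09],[0,0,0]],[-1,[0,0,-0.13],[0,0,0]],[-1,[0,0,-0.17],[0,0,0]]]'

```text
t: 25.85
ee_pos: [0.4644, 0.1516, 0.2102]
eef_rot: [-2.216, -2.227, -0.0]
wrist_force: [0.3, 0.7, 0.0]
finger_gap: 1.001
finger_force: 0.0
```

Emit:
apply_moves --moves '[[-1,[0.04,-0.01,-0.01],[0,0,0]],[-1,[0.08,-0.02,-0.02],[0,0,0]],[-1,[0.12,-0.03,-0.03],[0,0,0]],[-1,[0.16,-0.04,-0.04],[0,0,0]],[-1,[0.18,-0.05,-0.05],[0,0,0]]]'

```text
t: 26.35
ee_pos: [0.4131, 0.3343, 0.2588]
eef_rot: [-2.213, -2.228, -0.001]
wrist_force: [-0.6, -0.2, -0.5]
finger_gap: 1.002
finger_force: 0.0
```

Emit:
apply_moves --moves '[[-1,[0,0,0],[0,0,0]],[-1,[0,0,0],[0,0,0]],[-1,[0,0,0],[0,0,0]]]'

```text
t: 26.65
ee_pos: [0.4139, 0.3303, 0.2581]
eef_rot: [2.217, 2.226, -0.002]
wrist_force: [-0.0, -0.1, -0.1]
finger_gap: 0.999
finger_force: 0.0
```

Run:
```python
from h import *
a=get_image("top"); b=get_image("side")
for im in (a,b):
    P=pts(im)
    for c,w in dict(red=(.4485,-.0877),yellow=(.4543,-.0085),green=(.4598,.071),blue=(.4657,.1508)).items():
        k=(mask(im,c)>0)&(abs(P[...,2]-.122)<.005)&(np.hypot(P[...,0]-w[0],P[...,1]-w[1])<.04)
        if k.sum()>20:
            q=P[k]; print(c,k.sum(),"z",np.median(q[:,2]).round(4),"off mm",((q[:,:2].min(0)+q[:,:2].max(0))/2*1000-np.array(w)*1000).round(1))
save({"color":np.hstack([cv2.resize(a["color"][150:320,80:480],(400,170)),cv2.resize(b["color"][110:400,130:430],(400,387))[:170*0+387][:, :]][:1])},"f1")
save({"color":cv2.resize(b["color"][110:310,150:430],(800,571))},"f2")
```

```text
red 209 z 0.122 off mm [0.9 0.9]
yellow 211 z 0.122 off mm [2.1 0.2]
green 186 z 0.1218 off mm [0.4 1.6]
blue 180 z 0.1217 off mm [0.2 0.9]
red 189 z 0.1206 off mm [-0.9 -0.1]
yellow 182 z 0.121 off mm [0.3 0.1]
green 140 z 0.1209 off mm [-0.2 -1. ]
blue 122 z 0.1211 off mm [-0.4 -1.2]
```

View pics/f2.png

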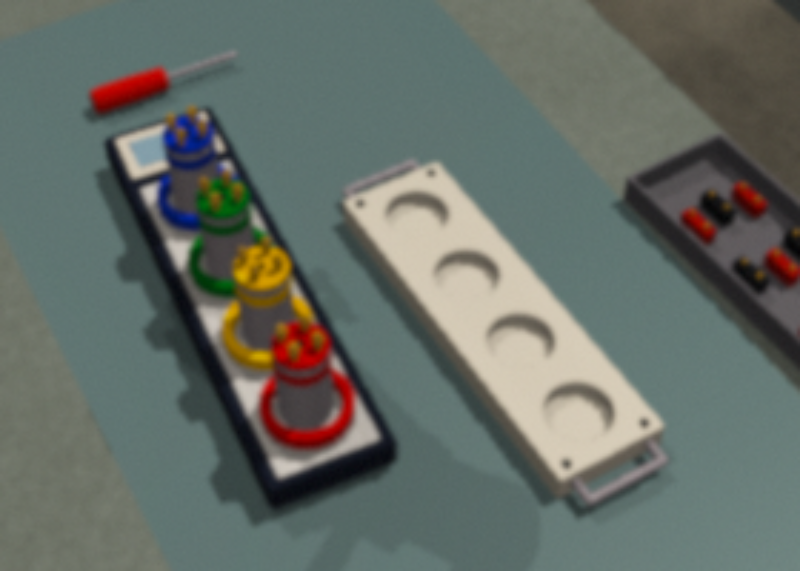

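View pics/f1.png

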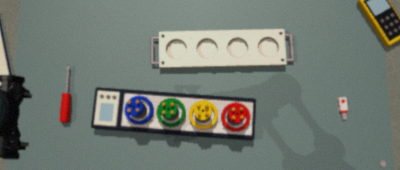

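Both views show all four resistors upright in the wells of their own colour, each within about 2 mm of its well's axis. The rack is empty, and the screwdriver (65,100 in the top crop) and memory stick (343,108) are undisturbed.

```bash
python3 -c "
from cell import sign_off
print(sign_off())"
```

```text
the job is handed in; nothing more can be done
None
```

All four resistors stand in the wells of their own colour, each within about 2 mm of its well's axis, and the job was handed in at about 27 s with no verdict returned; the first grip on yellow closed too high on its posts because the reported tool tip reads about 41 mm too low, so I released it in the rack and regripped lower.

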